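# Clamp a solenoid in the flushing stand and hold the splash shield half open

### The arm

A 7-joint arm with a two-finger parallel gripper is mounted at the origin on a cart in front of the work surface, level with it; the furniture and walls round the work are solid. World frame = base frame: x ahead of the robot, y to its left, z up, the work surface at z = 0. Lengths are in m, angles in degrees, forces in N, time in s.
With the tool pointing down it reaches from about 0.35 to 0.775 m from the base axis. Payload 3.1 kg.
Tool frame: the origin (TCP) lies on the centre line of the jaws, within the pads' length; the fingertips stand 17 mm ahead of it and the grasp point (between the pads) lies 2 mm behind it (robot.tip_reach is the distance from the TCP to the fingertips, in m); z points along the fingers, y is the line along which they close (so a half turn about z gives the same grasp; the last joint's range is limited). The gripper opens to 85 mm and grips with 20 to 120 N. Pads are 22 mm wide; open, the fingers measure 114 mm over their backs; the gripper's body (76 mm by 85 mm) begins 54 mm behind the grasp point. The pads swing forward as they close: fully open they stand 13 mm farther back than shut.
Start: joints at [64.933, 17.813, 0.802, 86.603, -0.252, 75.585, -1.558], TCP at [0.212, -0.507, 0.248] pointing down, gripper open.
Joint ranges: [-154.91, 154.91], [-16.99, 109.72], [-72.82, 74.43], [7.12, 147.25], [-82.49, 262.49], [11.32, 116.49], [-174.64, 174.64]. Speed limits (degrees/s): [159.86, 159.86, 180, 180, 180, 180, 180].

### API

Orientations are given as [roll, pitch, yaw] about the fixed x, y, z axes, in that order (R = Rz(yaw) Ry(pitch) Rx(roll)).
In Python, from station import robot, fingers, vision, workorder, recognise gives the robot as it stands. Calls block until the motion is done:
- robot.move_to(position, orientation): joint-space move of the TCP to a pose.
- robot.line_to(position, orientation=None, velocity=0.15, f_stop=None): straight line of the TCP; orientation=None keeps the orientation; velocity is the mean speed in m/s. With f_stop (N) it stops when the force on the tool has changed by that much, and returns True; else False.
- robot.move_j(angles): joint-space move.
- fingers.gripper_to(opening, force=None): opening from 0.0 (shut) to 1.0 (fully open); force is the grip in N (None keeps the last); returns when the fingers have stopped.
- robot.pause(seconds).
- robot.inverse_kinematics(position, orientation): joint angles nearest the present ones, or None.
- vision.grab_frame(name): name is "side" or "top"; returns the picture (384x512x3 uint8, red, green, blue); there is no depth.
- vision.calibration(name): a dict with "mtx" (3x3 intrinsics, pixels), "k1" (the pictures are not rectified: a ray, as slopes to the right and down, at radius r is drawn at 1 + k1 r^2 times it, then the intrinsics apply), "extrinsics" (4x4, takes a point from world to camera coordinates). Camera axes: x right, y up, looking along -z (the intrinsics and any distortion apply to the point x, -y, -z); pixel columns grow to the right and rows downward; lengths in m; the calibration is good to about 2 mm. A picture is of the moment at which its call begins. calibration takes no time and is no camera call.
A pose or a line that the arm cannot do raises robot.PlanningError and nothing moves.
- workorder.close_job(): hands the job in; it is judged then, once.
Trained networks look in the newest picture that a camera, given by its name, has taken for a name from the list of things; names that differ only in an ending like _2 or _b are one class to them, and where a whole thing is asked for, a point or a joint stands for the part that bears it (a point fixed in the world has none). Each returns a list of dicts, best first, with "p" (0 to 1); they miss things now and then, are a little off and sometimes report something else, mostly with a low value. They report only what shows in the picture. A call takes as long as a camera call. They do not tell look-alikes from the thing itself.
- recognise(label, camera): "rect" ([centre column, centre row, width, height] in pixels, round what is visible of it).
Readings, each from a call of its own:
- robot.current_time_s(): time.
- robot.current_joint_positions(): joint angles.
- robot.current_dq(): joint speeds.
- robot.current_joint_torque(): joint torques, N m.
- robot.current_tool_pos(): TCP position.
- robot.current_eef_rot(): TCP orientation.
- robot.current_contact_force(): force on the tool from outside, world axes, zero at the start.
- robot.current_torque(): the same for the moment, N m.
- robot.current_finger_gap(): opening from 0.0 (shut) to 1.0 (fully open).
- robot.current_gripper_force(): force on a finger pad.
Only numpy, scipy, OpenCV 4.12 (cv2) and the standard library are available. Lean on these libraries where they do the work, as an engineer would, in place of code of your own. Each camera call takes 0.05 s, during which the arm holds its last target. There are 200 camera calls.

### The job

The solenoid valve lying by itself on the bench is to be flushed: lay it in the white nest of the flushing stand with its nose towards the front of the stand, and swing the clamp with the red knob right down onto it. Then bring the clear splash shield forward by its black bar and keep hold of it at 60 degrees open (90 would be upright), so that I can spray in under it; it has no stay and drops shut if let go, so do not let it fall, and finish while still holding it. Leave the spray can and the small valve pins where they are.

Things in the scene. Friction and masses are not known exactly. Their poses are not given: they have to be found in the camera images.
- stand: flushing stand, fixed: steel drip tray 225 x 210 mm, rim 28 mm, clear side cheeks 99 mm high. Origin on the bench, on the centre line, 95 mm behind the front edge; its x points to its rear (away from the robot), y left, z up; offsets below are in this frame. Clear room for fingers beside the nest's pedestal: 30 mm and more on each side, down to z = 12 mm
- nest (a point): place of the solenoid's origin when seated: x = -10, y = 0, z = 34 mm in the stand's frame, axes then parallel to the stand's. White nest: pedestal 20 mm wide under the can, in front of it a slot 23 mm wide for the nose with flared lips (top z = 53), a stop ahead of the nose (top z = 52) and one behind the can (top z = 46); 3 mm play lengthways each way
- solenoid: solenoid valve, about 85 g, alone to the right of the stand, lying on its can. Origin 1 mm below its underside, x along its axis. Square can: x -3 to 31, y +-14, z 1 to 28 mm, gripped across y, best at x = 18. Round white nose, 20 mm thick, runs to x = -31, its axis 14 mm up. Black plug socket on top, to z = 34 at x = 0 to 12; two thin ears by the nose
- clamp (a joint): hinge of the hold-down clamp, rad: 0 = arm down level on the solenoid (its stop), about 1.6 = upright, out of the way (start). Friction (about 4 N at the knob) keeps it where it is left. Its sprung pad meets the can in the last 0.07 rad, then presses on it with about 6 N; the knob needs about 7 N to go fully down
- clamp_knob (a point): centre of the clamp's red knob: a roller 22 mm in diameter, 26 mm long, its axis and flat ends along the stand's y. At clamp angle q it lies in the stand's frame at x = 64 - 107 cos q + 8 sin q, z = 78 + 107 sin q + 8 cos q (mm): x = -43, z = 86 when down
- clamp_pivot (a point): the clamp's pivot behind the nest, x = 64, y = 0, z = 78 mm in the stand's frame; its axis is the stand's y
- shield (a joint): hinge of the splash shield, rad: 0 = shut (level), 1.571 = upright, 1.85 = leaning back on its stops (as at the start); 60 degrees open is 1.047. No spring, hardly any friction: ahead of upright it falls shut (about 1 N at the bar carries it)
- shield_bar (a point): middle of the black lift bar along the shield's free edge: 16 mm thick, 110 mm long along the stand's y, 215 mm from the hinge, 40 mm clear of the frame. At shield angle q it lies in the stand's frame at x = 118 - 215 cos q, z = 105 + 215 sin q (mm)
- shield_hinge (a point): middle of the shield's hinge axis (along the stand's y) at the rear of the stand, x = 118, z = 105 mm in the stand's frame
- cleaner_can: yellow-capped spray can, 66 mm in diameter and 202 mm tall, standing behind the solenoid; origin under its centre; leave it alone
- spool_part_1: small grey valve pin, 42 x 18 x 11 mm, near the bench's front edge; leave it alone
- spool_part_2: small grey valve pin, 42 x 18 x 11 mm, near the bench's front edge; leave it alone
Things that resemble listed ones, but are neither listed nor needed, are in the scene too. Leave any blue look-alike of the solenoid alone.

How it is judged (in metres and radians):
On the way, in this order (a step that is already met when the one before it is completed fails the run):
1. the solenoid lies seated in the nest, nose to the front, and is let go (horizontal distance between solenoid and nest below 0.006 m and z of solenoid in the frame of nest below 0.004 m and angle between the x axis of solenoid and the x axis of stand, either way round below 0.14 rad and angle between solenoid's own z axis and vertical below 0.12 rad and contact force between the fingers and solenoid below 0.2 N), for 0.2 s.
2. the clamp is right down and presses on the solenoid by itself (value of joint clamp below 0.05 rad and contact force between clamp and solenoid above 2 N and contact force between each of the arm, the fingers and clamp below 0.2 N), for 0.2 s.
3. the shield is brought forward past upright in the fingers (value of joint shield below 1.5 rad and contact force between the fingers and shield above 0.3 N), for 0.05 s.
At the end, for the whole second after the job is handed in: the fingers hold the shield still at 60 degrees open, within 7 degrees; the solenoid lies fully down in the nest (within 6 mm, nose to the front, flat), with the clamp right down (within 0.05 rad) and pressing on it with more than 2 N (value of joint shield between 0.927 and 1.167 rad and velocity of joint shield between -0.05 and 0.05 rad/s and contact force between the fingers and shield above 0.3 N and horizontal distance between solenoid and nest below 0.006 m and z of solenoid in the frame of nest below 0.004 m and angle between the x axis of solenoid and the x axis of stand, either way round below 0.14 rad and angle between solenoid's own z axis and vertical below 0.12 rad and value of joint clamp below 0.05 rad and contact force between clamp and solenoid above 2 N and contact force between shield and solenoid below 0.1 N and contact force between shield and cleaner_can below 0.1 N); the arm keeps its last pose, push and grip.
It fails at once if the shield drops towards shut (below 40 degrees open) (value of joint shield below 0.7 rad).
It fails at once if the spray can or a valve pin is moved (distance of any of cleaner_can, spool_part_1, spool_part_2 from where it was at the start of the episode above 0.02 m).
It also fails if it takes over 70 s, if anything falls off the work surface, if the arm or the gripper's body presses on something with over 40 N, if the wrist force passes 120 N, or if a joint passes its speed limit or range.

## Working session

There is one attempt and no reset: what is moved stays moved. The work goes in short steps, each a Python script; the robot and the scene stay as the last script left them, time stands still between calls to the robot, and variables do not carry over. Pictures are saved under pics/ and viewed, at most 10 in all, crops included, and the job is handed in when it is done.

```bash
mkdir -p pics; ls
python3 - <<'E'
from station import robot, fingers, vision, workorder, recognise
import cv2,numpy as np
for c in ("side","top"):
    im=vision.grab_frame(c); cv2.imwrite(f"pics/{c}0.png",im[:,:,::-1])
    k=vision.calibration(c); print(c,np.round(k["mtx"],1).tolist(),k["k1"],np.round(k["extrinsics"],4).tolist())
    for l in ("stand","solenoid","cleaner_can","spool_part_1","clamp_knob","shield_bar","nest"):
        try: print(l,[(np.round(d["rect"],1).tolist(),round(d["p"],2)) for d in recognise(l,c)])
        except Exception as e: print(l,e)
print(robot.current_time_s(),robot.current_eef_rot())
E
```

```text
pics
side [[481.4, 0.0, 253.3], [0.0, 481.4, 190.9], [0.0, 0.0, 1.0]] -0.03442618473495618 [[0.9997, 0.0163, 0.0192, -0.51], [-0.0249, 0.5121, 0.8586, 0.0678], [0.0042, -0.8588, 0.5123, -1.2934], [0.0, 0.0, 0.0, 1.0]]
stand [([279.8, 134.9, 134.2, 158.5], 0.57), ([279.2, 137.4, 11.6, 47.2], 0.44), ([322.2, 110.9, 48.6, 109.0], 0.38)]
solenoid [([203.8, 274.2, 19.8, 33.2], 0.61), ([240.6, 220.7, 30.1, 21.5], 0.57), ([254.7, 257.6, 26.2, 13.5], 0.55)]
cleaner_can [([331.9, 206.7, 39.9, 98.4], 0.61)]
spool_part_1 [([176.2, 234.9, 5.5, 6.1], 0.5), ([170.4, 257.6, 22.4, 5.1], 0.4), ([333.4, 206.0, 39.8, 96.0], 0.17)]
clamp_knob [([281.6, 133.8, 13.7, 45.3], 0.75)]
shield_bar [([320.7, 112.8, 49.8, 118.3], 0.83)]
nest [([278.1, 132.6, 134.9, 156.9], 0.79)]
top [[418.1, 0.0, 250.1], [0.0, 418.1, 190.9], [0.0, 0.0, 1.0]] -0.028624561903368106 [[-0.0224, -0.9992, -0.0326, -0.2087], [0.9937, -0.0259, 0.1088, -0.5442], [-0.1095, -0.0299, 0.9935, -0.9171], [0.0, 0.0, 0.0, 1.0]]
stand [([172.6, 166.9, 145.2, 177.4], 0.96), ([178.6, 170.9, 23.1, 26.2], 0.35)]
solenoid [([345.5, 236.6, 26.6, 12.5], 0.88), ([273.8, 212.7, 19.2, 27.3], 0.7), ([325.1, 199.6, 14.5, 28.9], 0.53)]
cleaner_can [([301.0, 122.3, 37.0, 53.8], 0.6)]
spool_part_1 [([326.2, 198.4, 10.9, 28.4], 0.68), ([288.3, 276.0, 17.2, 7.6], 0.62)]
clamp_knob [([176.8, 170.4, 20.3, 22.2], 0.51)]
shield_bar [([166.7, 113.9, 136.2, 75.5], 0.59)]
nest [([171.1, 165.6, 147.1, 180.7], 0.74)]
0.8 [1.79995582e+02 5.51574969e-04 2.26813337e+01]
```

Run:
```python
import cv2
a=cv2.imread("pics/side0.png");b=cv2.imread("pics/top0.png")
cv2.imwrite("pics/s1.png",cv2.resize(a[40:310,120:420],(800,720),interpolation=3)[:600] if 0 else cv2.resize(a[50:305,140:430],None,fx=2.35,fy=2.35,interpolation=3))
cv2.imwrite("pics/t1.png",cv2.resize(b[60:310,80:400],None,fx=2.4,fy=2.4,interpolation=3))
```

```text
(no output)
```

View pics/s1.png

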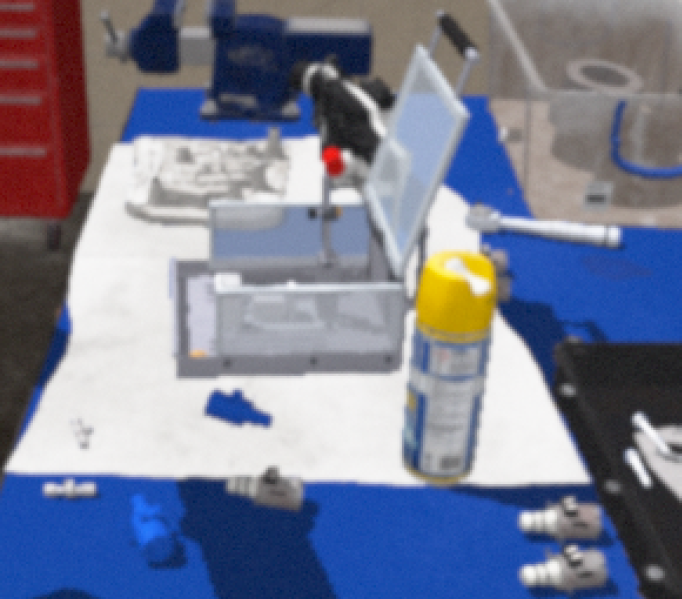

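View pics/t1.png

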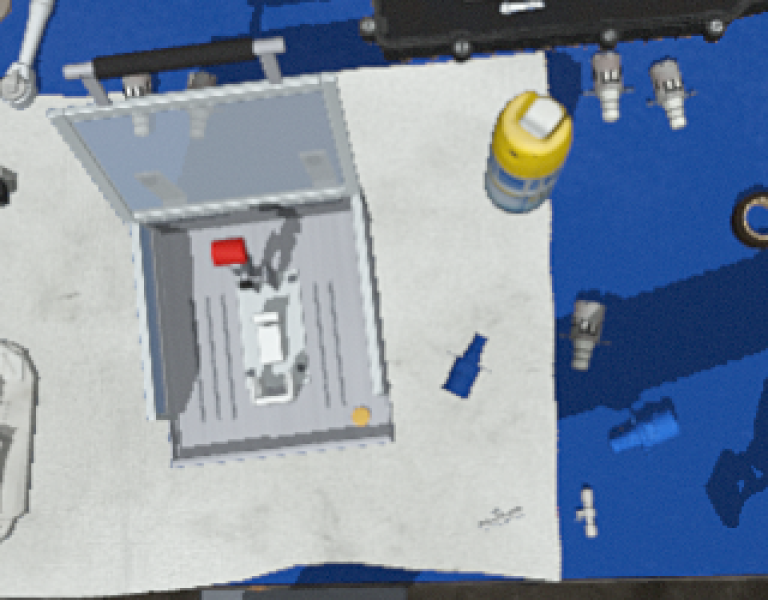

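Candidates for the solenoid (top/side pixel): dark-blue one (274,212)/(240,221) and light-blue one (346,237)/(204,274) are look-alikes. The grey pairs at the rear right (333,96),(358,99) and behind the shield are not alone. The grey can with a white nose at (325,199)/(254,258) is by itself, right of the stand and in front of the spray can, so I choose that one. Next, a close check and finer pixels.

Run:
```python
import cv2,numpy as np
a=cv2.imread("pics/side0.png");b=cv2.imread("pics/top0.png")
z=lambda im,r,c,h,w,f:cv2.resize(im[r:r+h,c:c+w],None,fx=f,fy=f,interpolation=3)
def grid(o,r,c,f,st):
    for v in range(0,o.shape[0],st*f): cv2.putText(o,str(r+v//f),(0,v+8),0,.35,(0,0,255),1); o[v,::6]=(0,255,0)
    for u in range(0,o.shape[1],st*f): cv2.putText(o,str(c+u//f),(u,o.shape[0]-3),0,.35,(0,0,255),1); o[::6,u]=(0,255,0)
    return o
t=grid(z(b,175,300,50,50,8),175,300,8,10); s=grid(z(a,232,228,50,50,8),232,228,8,10)
cv2.imwrite("pics/sol.png",np.hstack([t,s]))
cv2.imwrite("pics/std.png",grid(z(b,70,95,190,160,3),70,95,3,20))
cv2.imwrite("pics/stds.png",grid(z(a,45,205,170,145,3),45,205,3,20))
```

```text
(no output)
```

View pics/sol.png

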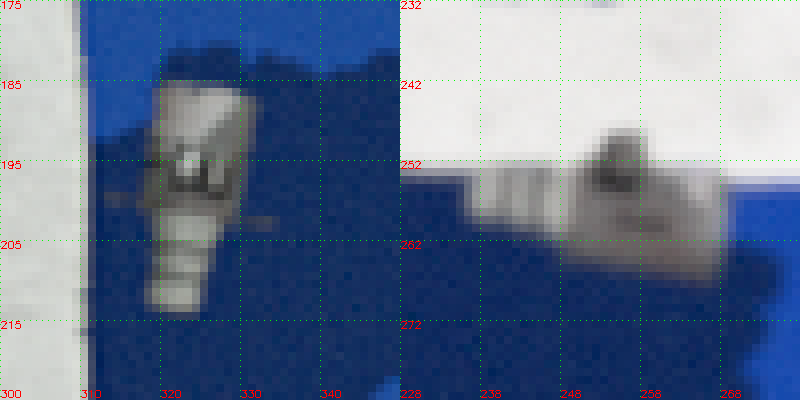

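View pics/std.png

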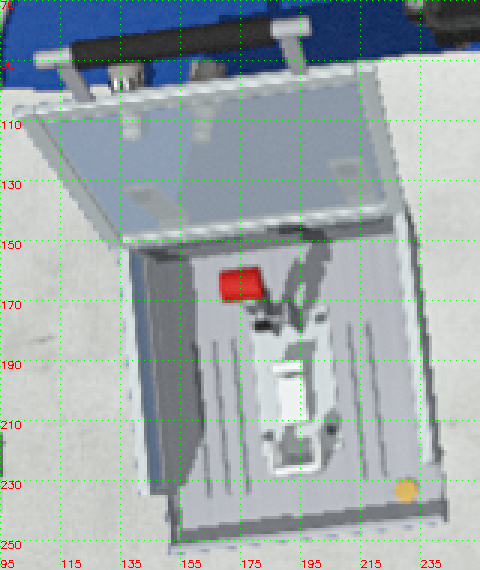

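View pics/stds.png

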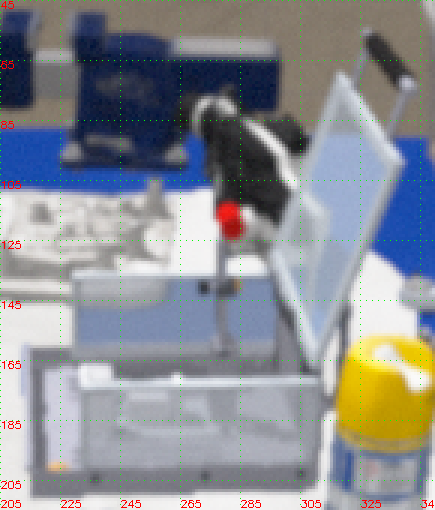

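The crops confirm the choice. In the top view, grey can with rear edge about (325,185), nose tip (321,213), ears (313,199)/(333,202); in the side view, nose end (236,256), can rear bottom (267,267). Stand in the top view: front rim corners (152,253)/(243,242), knob (175,165), bar middle (152,84). Next I fit the poses and overlay them.

```bash
cat > h.py <<'E'
import numpy as np,cv2
from scipy.optimize import least_squares
from station import robot,fingers,vision,workorder,recognise
K={c:vision.calibration(c) for c in("side","top")}
def proj(c,P):
    k=K[c]; P=np.atleast_2d(P); p=P@k["extrinsics"][:3,:3].T+k["extrinsics"][:3,3]
    s=np.c_[p[:,0],-p[:,1]]/-p[:,2:]; s=s*(1+k["k1"]*(s**2).sum(1,keepdims=True))
    return s*[k["mtx"][0,0],k["mtx"][1,1]]+k["mtx"][:2,2]
def place(q,P):
    P=np.atleast_2d(P)/1000.; c,s=np.cos(q[3]),np.sin(q[3])
    return P@np.array([[c,s,0],[-s,c,0],[0,0,1]])+q[:3]
def fit(obs,q0,zfree=True,ws=None):
    f=lambda q:np.concatenate([(proj(c,place(np.r_[q[:2],q[2] if zfree else 0,q[3]],P))-uv)[0] for c,P,uv in obs]+[[0 if zfree else q[2]]])
    r=least_squares(f,q0,loss="soft_l1",f_scale=1.); return r.x,f(r.x)
knob=lambda q:[64-107*np.cos(q)+8*np.sin(q),0,78+107*np.sin(q)+8*np.cos(q)]
bar=lambda q,y=0:[118-215*np.cos(q),y,105+215*np.sin(q)]
E
cat > m.py <<'E'
from h import *
st=[("top",[-95,105,28],[152,253]),("top",[-95,-105,28],[243.3,242.3]),("top",bar(1.85),[152.3,84.3]),("top",knob(1.6),[174.7,164.7]),
("side",knob(1.6),[281,118]),("side",bar(1.85),[334.3,64.7]),("side",[-95,-105,0],[215.3,209.7]),("side",[130,-105,0],[310.3,209.7])]
so=[("top",[-31,0,14],[321.2,213.2]),("top",[31,0,28],[325.2,184.9]),("top",[-3,0,14],[323.2,200.8]),
("side",[-31,0,14],[236.3,255.7]),("side",[31,-14,1],[267,266.9]),("side",[6,0,34],[256.1,247.8])]
out={}
for n,o,q0 in(("stand",st,[.5,-.1,0,.1]),("sol",so,[.45,-.43,0,-.1])):
    for z in(True,False):
        q,r=fit(o,q0,z); print(n,z,np.round(q[:3]*1000,1),np.degrees(q[3]).round(2),np.round(r,1))
    out[n]=q
np.savez("pose.npz",**out)
a=cv2.imread("pics/side0.png");b=cv2.imread("pics/top0.png")
def box(x0,x1,y0,y1,z0,z1):
    c=np.array([[x,y,z] for x in(x0,x1) for y in(y0,y1) for z in(z0,z1)]);return [(c[i],c[j]) for i in range(8) for j in range(i) if (c[i]!=c[j]).sum()==1]
def draw(im,c,q,segs,col,o,f):
    for A,B in segs:
        u=[tuple(int(v) for v in ((p-o+.5)*f)) for p in proj(c,place(q,[A,B]))]; cv2.line(im,u[0],u[1],col,1)
z=lambda im,r,c,h,w,f:cv2.resize(im[r:r+h,c:c+w],None,fx=f,fy=f,interpolation=3)
S=out["stand"];s=out["sol"]
solb=box(-3,31,-14,14,1,28)+box(-31,-3,-10,10,4,24)+box(0,12,-6,6,28,34)
def stb(): return box(-95,130,-105,105,0,28)+box(-41,21,-10,10,34,34)+[(bar(1.85,-55),bar(1.85,55)),(np.add(knob(1.6),[0,-13,0]),np.add(knob(1.6),[0,13,0]))]
i1=z(b,70,130,190,130,3); draw(i1,"top",S,stb(),(0,0,255),np.array([130,70]),3)
i2=z(b,175,300,50,50,6); draw(i2,"top",s,solb,(0,0,255),np.array([300,175]),6)
i3=z(a,232,228,45,50,6); draw(i3,"side",s,solb,(0,0,255),np.array([228,232]),6)
o=np.zeros((570,700,3),np.uint8); o[:570,:390]=i1; o[:300,400:700]=i2; o[300:570,400:700]=i3
cv2.imwrite("pics/ov.png",o)
E
python3 m.py
```

```text
stand True [508.4 -91.9   1.1] 5.43 [-1.4  0.4  0.5  0.2  0.1  0.8  0.1 -4.2  4.5  0.3 -0.2 -0.2 -0.7  1.5
  0.2 -1.1  0. ]
stand False [508.4 -91.5   0. ] 5.46 [-1.4  0.4  0.4  0.1 -0.   1.1 -0.  -4.1  4.5  0.7 -0.3  0.2 -0.6  1.8
  0.2 -0.8  0. ]
sol True [ 515.2 -386.2    2.4] -6.97 [ 0.7  0.3 -0.2  0.7 -0.3  0.4  1.1 -1.3  0.4  0.3 -0.   0.4  0. ]
sol False [ 515.3 -385.7    0. ] -6.81 [ 0.4  0.4 -0.6  0.8 -0.7  0.5  1.1 -0.5  0.4  1.1  0.   1.2  0. ]
```

View pics/ov.png

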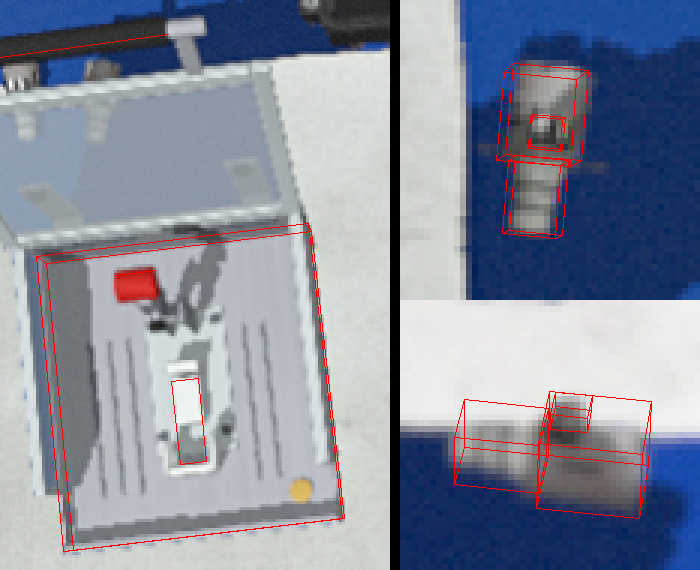

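The overlay matches stand, nest and solenoid within about 1 px; only the knob shows that the clamp starts a bit ahead of 1.6 rad. Next I check clearances and reach.

Run:
```python
from h import *
p=np.load("pose.npz");S=p["stand"];s=p["sol"]
f=lambda q:np.concatenate([proj("top",place(S,knob(q[0])))[0]-[174.7,164.7],proj("side",place(S,knob(q[0])))[0]-[281,118]])
r=least_squares(f,[1.5]);print("q",r.x,r.fun.round(1))
f=lambda q:np.concatenate([proj("side",[q[0],q[1],.1])[0]-[332.5,206.5],(proj("top",[q[0],q[1],.202])[0]-[302.5,105])])
r=least_squares(f,[.63,-.35]);print("can",r.x,r.fun.round(1))
def T(tag,P,q,yaw,rp=(180,0)):
    w=place(q,P)[0]; j=robot.inverse_kinematics(w.tolist(),[rp[0],rp[1],yaw]); print(tag,w.round(3),yaw,None if j is None else np.round(j,0))
for d in(0,180):
    T("pick",[18,0,22],s,np.degrees(s[3])+d); T("place",[8,0,56],S,np.degrees(S[3])+d)
    T("placeup",[8,0,140],S,np.degrees(S[3])+d)
sy=np.degrees(S[3])
for q in(1.5,1.0,.5,0.0):
  for pit in(0,20,40,-20):
    T(f"knob{q} pitch{pit}",np.add(knob(q),[0,0,30]),S,sy,(180,pit))
for q in(1.85,1.5,1.25,1.047):
  for pit in(0,-30,-60,-90,30,60):
    for d in(90,-90): T(f"bar{q} p{pit}",bar(q),S,sy+ d,(180,0)) if pit==0 else None
    T(f"bar{q} p{pit}",bar(q),S,sy,(180,pit))
```

```text
q [1.51524699] [0.4 0.5 0.7 0.5]
can [ 0.67507668 -0.3283082 ] [ 1.9  0.1 -0.2  1.8]
pick [ 0.533 -0.388  0.022] -6.811398659383732 [ 36.  41.  -2.  83.   1.  56. -63.]
place [ 0.516 -0.091  0.056] 5.458113786841385 [ 23.  27. -20. 104.  12.  51. -87.]
placeup [ 0.516 -0.091  0.14 ] 5.458113786841385 [ 25.  21. -21.  99.   9.  61. -84.]
pick [ 0.533 -0.388  0.022] 173.18860134061626 [ 52.  45. -29.  82.  23.  59. 102.]
place [ 0.516 -0.091  0.056] 185.45811378684138 [ 34.  30. -34. 104.  21.  53.  86.]
placeup [ 0.516 -0.091  0.14 ] 185.45811378684138 [ 36.  24. -37.  99.  16.  63.  90.]
knob1.5 pitch0 [ 0.573 -0.085  0.215] 5.458113786841385 [ 22.  24. -22.  84.   9.  73. -85.]
knob1.5 pitch20 [ 0.573 -0.085  0.215] 5.458113786841385 [ 15.  38. -19.  64.  13.  99. -87.]
knob1.5 pitch40 [ 0.573 -0.085  0.215] 5.458113786841385 None
knob1.5 pitch-20 [ 0.573 -0.085  0.215] 5.458113786841385 [ 30.  12. -23. 104.  -0.  46. -76.]
knob1.0 pitch0 [ 0.521 -0.09   0.202] 5.458113786841385 [ 25.  19. -22.  93.   7.  69. -83.]
knob1.0 pitch20 [ 0.521 -0.09   0.202] 5.458113786841385 [ 18.  33. 
[... 2794 characters left out ...]
ne
bar1.25 p60 [ 0.558 -0.087  0.309] 5.458113786841385 None
bar1.047 p0 [ 0.519 -0.091  0.291] 95.45811378684138 [ 34.  17. -33.  85.   9.  81.   5.]
bar1.047 p0 [ 0.519 -0.091  0.291] -84.54188621315862 [  18.   15.  -13.   85.    3.   81. -169.]
bar1.047 p0 [ 0.519 -0.091  0.291] 5.458113786841385 [ 26.  15. -23.  85.   6.  81. -82.]
bar1.047 p-30 [ 0.519 -0.091  0.291] 5.458113786841385 [ 44.  -4. -28. 111. -18.  45. -59.]
bar1.047 p-60 [ 0.519 -0.091  0.291] 5.458113786841385 None
bar1.047 p-90 [ 0.519 -0.091  0.291] 5.458113786841385 None
bar1.047 p30 [ 0.519 -0.091  0.291] 5.458113786841385 [ 14.  37. -19.  59.  13. 116. -86.]
bar1.047 p60 [ 0.519 -0.091  0.291] 5.458113786841385 None
```

Run:
```python
from h import *
p=np.load("pose.npz");s=p["sol"]; y=np.degrees(s[3]); o=[180,-8,y]
w=place(s,[17,0,0])[0]
robot.move_to([w[0],w[1],.15],o)
print("hit",robot.line_to([w[0],w[1],.022],velocity=.1,f_stop=8),robot.current_tool_pos())
fingers.gripper_to(0.0,40); print("gap",robot.current_finger_gap(),robot.current_gripper_force(),robot.current_tool_pos())
robot.line_to([w[0],w[1],.22],velocity=.15)
S=p["stand"]; ys=np.degrees(S[3]); v=place(S,[7,0,0])[0]
robot.move_to([v[0],v[1],.2],[180,-8,ys])
robot.line_to([v[0],v[1],.13],velocity=.12)
robot.pause(.3)
print("gap",robot.current_finger_gap(),robot.current_contact_force(),robot.current_tool_pos(),robot.current_time_s())
for c in("side","top"): cv2.imwrite(f"pics/{c}1.png",vision.grab_frame(c)[:,:,::-1])
a=cv2.imread("pics/side1.png");b=cv2.imread("pics/top1.png")
z=lambda im,r,c,h,w,f:cv2.resize(im[r:r+h,c:c+w],None,fx=f,fy=f,interpolation=3)
cv2.imwrite("pics/held.png",np.hstack([z(a,60,200,140,100,4),z(b,120,120,140,100,4)]))
```

```text
hit False [ 0.53285803 -0.3882036   0.022992  ]
gap 0.3136573387191895 40.249430537223816 [ 0.53242725 -0.38804372  0.0223703 ]
gap 0.31611566677469344 [ 0.38232254  0.52608569 -1.52910034] [ 0.51591161 -0.09096881  0.13073593] 7.775
```

View pics/held.png

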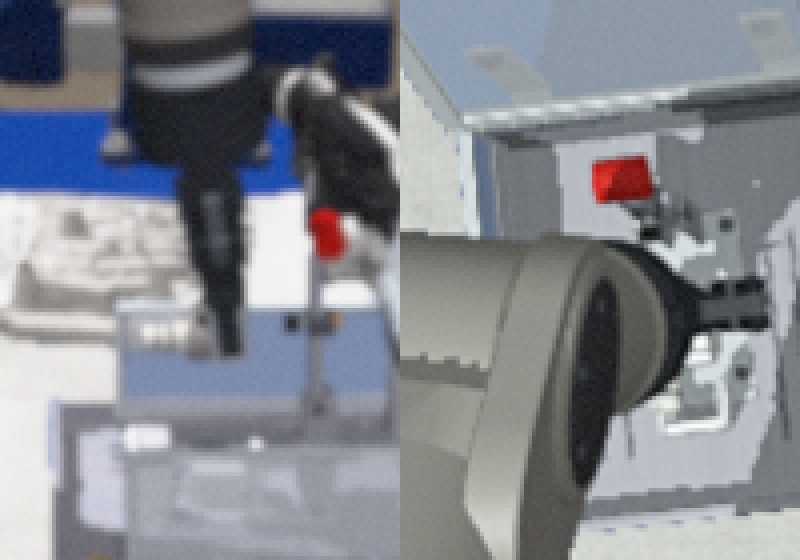

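The valve is held level, nose forward; its end is at side pixel about (234.7,142), and the clamp (knob at (281,118)) is clear of the wrist. I compare that with the prediction.

Run:
```python
from h import *
p=np.load("pose.npz");S=p["stand"]
t=np.array(robot.current_tool_pos()); y=np.radians(robot.current_eef_rot()[2]); print(robot.current_eef_rot())
q=np.r_[t,S[3]]; 
for n,P in(("nose end",[-48,0,-9]),("nose end top",[-48,0,1]),("nose end bot",[-48,0,-19]),("can bottom front near",[-20,-14,-22])):print(n,proj("side",place(q,P)).round(1))
# column of nose end & intensity profile
b=cv2.imread("pics/side1.png").astype(int)
print(b[136:150,226:246,2])
```

```text
[179.98348909  -8.04394306   5.45877132]
nose end [[235.9 144.1]]
nose end top [[235.9 140.3]]
nose end bot [[235.9 147.9]]
can bottom front near [[248.  151.4]]
[[144 139 161 189 212 218 218 214 217 217 213 208 206 203 203 202 201 202
  206 213]
 [147 142 154 181 194 195 196 196 193 192 189 192 192 193 196 191 189 188
  191 189]
 [165 158 158 164 161 161 168 175 176 175 177 176 179 176 178 177 183 182
  180 173]
 [197 195 181 162 148 148 164 174 176 176 179 178 175 177 179 182 183 186
  190 185]
 [225 219 201 172 152 153 170 179 181 187 191 194 188 187 194 193 188 206
  218 218]
 [226 222 202 171 155 158 170 182 184 200 221 223 214 205 217 214 205 219
  233 234]
 [206 201 187 165 152 152 163 170 180 208 233 237 227 218 227 222 205 218
  233 232]
 [169 172 169 158 145 149 158 166 174 203 229 235 222 211 221 217 192 200
  224 223]
 [151 154 150 150 147 143 153 157 163 183 208 214 196 183 195 197 178 181
  197 199]
 [160 153 150 152 146 139 149 156 158 166 184 182 166 157 171 168 157 156
  173 175]
 [192 173 159 155 143 136 140 150 148 151 154 155 139 135 143 145 132 138
  154 158]
 [222 209 190 165 138 130 135 135 138 136 135 133 128 123 129 123 121 123
  137 140]
 [233 227 210 175 142 125 124 130 130 127 126 123 123 125 123 121 118 121
  128 129]
 [234 230 217 179 138 126 122 125 124 122 128 124 124 124 126 122 124 122
  123 125]]
```

Run:
```python
from h import *
p=np.load("pose.npz");S=p["stand"]
v=place(S,[8,0,0])[0]
robot.line_to([v[0],v[1],.085],velocity=.1); robot.pause(.2); print(robot.current_contact_force(),robot.current_tool_pos())
h=robot.line_to([v[0],v[1],.055],velocity=.03,f_stop=5)
robot.pause(.2);print(h,robot.current_contact_force(),robot.current_torque(),robot.current_tool_pos(),robot.current_time_s())
```

```text
[-0.08437381 -0.38504023 -0.31503371] [ 0.51714122 -0.09093021  0.08589136]
True [-1.81001374  0.29475768  5.31402435] [-0.07571854  0.07520051  0.00277179] [ 0.51603395 -0.09077274  0.05721944] 9.7333
```

Contact came at z = 57.2 mm, which is the seated height (57.4 expected). Release and look.

Run:
```python
from h import *
p=np.load("pose.npz");S=p["stand"]
fingers.gripper_to(0.55); robot.pause(.3)
t=robot.current_tool_pos(); print(robot.current_contact_force(),t,robot.current_finger_gap())
robot.line_to([t[0],t[1],.20],velocity=.12)
robot.move_to([.40,-.25,.30],[180,0,5.5])
for c in("side","top"): cv2.imwrite(f"pics/{c}2.png",vision.grab_frame(c)[:,:,::-1])
print(robot.current_time_s(),recognise("solenoid","top")[:3],recognise("clamp_knob","top")[:2])
exec(open("m.py").read().split("def box")[1].join(["def box",""]).split("S=out")[0])
b=cv2.imread("pics/top2.png");o=np.array([150,140]);i=z(b,140,150,110,90,5)
q=np.r_[place(S,[-10,0,34])[0],S[3]]; j=i.copy()
draw(j,"top",q,box(-3,31,-14,14,28,28)+box(-31,-3,-10,10,14,14)+box(0,12,-6,6,34,34),(0,0,255),o,5)
cv2.imwrite("pics/seat.png",np.hstack([i,j])[:,:800])
```

```text
[-0.273043   -0.3306618  -0.31333004] [ 0.51481956 -0.09057818  0.05626542] 0.5515587590567008
12.7 [{'rect': [347.8, 238.1, 25.8, 13.8], 'p': 0.79}, {'rect': [191.9, 210.9, 11.1, 30.7], 'p': 0.59}, {'rect': [274.2, 211.4, 22.7, 25.6], 'p': 0.52}] [{'rect': [178.9, 171.7, 17.6, 25.6], 'p': 0.8}, {'rect': [169.9, 163.8, 143.3, 176.5], 'p': 0.36}]
```

View pics/seat.png

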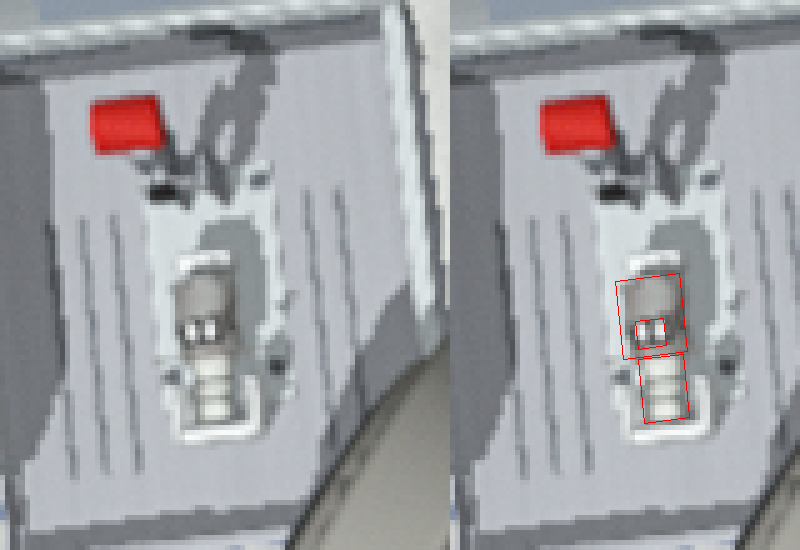

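The valve sits in the nest between both stops, nose to the front (top view: can about (191,203), nose end (193,223)). Now the clamp: grip the knob across its flat ends and follow the arc.

Run:
```python
from h import *
p=np.load("pose.npz");S=p["stand"]; ys=np.degrees(S[3]); o=[180,-8,ys]
T=lambda q,dz=1.:place(S,np.add(knob(q),[0,0,dz]))[0]
a=T(1.515); robot.move_to([a[0],a[1],.29],o)
print(robot.line_to(a,velocity=.08,f_stop=6),robot.current_tool_pos()-a)
fingers.gripper_to(0.,30); print(robot.current_finger_gap()*85,robot.current_gripper_force(),robot.current_contact_force())
for q in np.linspace(1.515,0,11)[1:]:
    h=robot.line_to(T(q),velocity=.09); print(round(q,2),robot.current_contact_force().round(1),round(robot.current_finger_gap()*85,1))
print(robot.current_tool_pos()-T(0),robot.current_time_s())
```

```text
False [ 5.47090564e-04 -4.79639991e-05  7.46790935e-04]
25.267450986110703 31.90471887588501 [-1.70143415 -0.10175309  2.74125415]
1.36 [3.  0.1 1.3] 25.5
1.21 [ 2.6 -0.4  5.1] 25.3
1.06 [ 1.  -0.9  7.1] 25.0
0.91 [-0.7 -0.1  8.2] 25.4
0.76 [0.3 0.2 7.6] 25.8
0.61 [-1.1  0.2  6.6] 25.7
0.45 [-1.1 -1.2  2.1] 25.2
0.3 [-1.7 -2.1 -1.1] 25.0
0.15 [-1.2 -2.1 -1.8] 25.1
0.0 [-2.2 -3.3 -1.5] 25.2
[-0.00106477 -0.0001921  -0.00058   ] 18.8417
```

Run:
```python
from h import *
p=np.load("pose.npz");S=p["stand"]; ys=np.degrees(S[3])
fingers.gripper_to(.55); t=robot.current_tool_pos(); robot.line_to([t[0],t[1],t[2]+.07],velocity=.15)
fingers.gripper_to(0.); robot.pause(.2)
k=place(S,knob(0))[0]; z0=k[2]+.011+robot.tip_reach
robot.line_to([k[0],k[1],z0+.02]); robot.pause(.2); f0=robot.current_contact_force()
h=robot.line_to([k[0],k[1],z0-.012],velocity=.02,f_stop=14); robot.pause(.3)
t=robot.current_tool_pos(); print(h,(robot.current_contact_force()-f0).round(1),t-[k[0],k[1],z0])
robot.line_to([t[0],t[1],.25],velocity=.15)
robot.move_to([.40,-.25,.33],[180,0,5.5])
for c in("side","top"): cv2.imwrite(f"pics/{c}3.png",vision.grab_frame(c)[:,:,::-1])
print(robot.current_time_s())
a=cv2.imread("pics/side3.png");b=cv2.imread("pics/top3.png")
z=lambda im,r,c,h,w,f:cv2.resize(im[r:r+h,c:c+w],None,fx=f,fy=f,interpolation=3)
cv2.imwrite("pics/cl.png",np.hstack([z(a,45,210,140,135,3),z(b,70,120,140,100,3)]))
print(proj("side",k),proj("top",k),recognise("clamp_knob","side")[:1],recognise("clamp_knob","top")[:1])
```

```text
True [-1.7 -0.3  6.1] [-0.00218274 -0.00023575 -0.00015815]
24.2583
[[234.97972903 157.40385939]] [[190.04671223 223.96366639]] [{'rect': [279.1, 133.8, 130.4, 156.0], 'p': 0.26}] [{'rect': [190.4, 201.7, 12.2, 60.8], 'p': 0.56}]
```

View pics/cl.png

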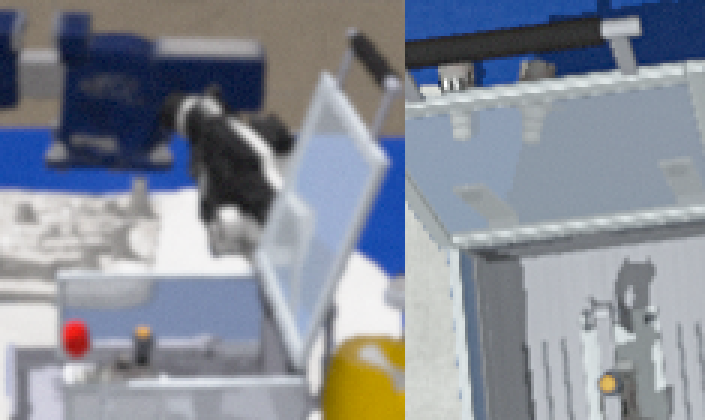

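The knob sits at side (235,157), as predicted for angle 0, and a 14 N press stopped at the nominal height. So the clamp is down and free, and the shield is still back with its bar at side about (334,65). Next I plan the shield arc.

```bash
cat >> h.py <<'E'
from scipy.spatial.transform import Rotation as Ro
S=np.load("pose.npz")["stand"]; ys=np.degrees(S[3])
def ori(p,d): return (Ro.from_euler("ZYZ",[ys,p,d],degrees=True)*Ro.from_euler("x",180,degrees=True)).as_euler("xyz",degrees=True).tolist()
B=lambda q,e=0:place(S,bar(q))[0]
E
python3 - <<'E'
from h import *
for d in(90,-90):
  for e in(0,-20,-30,-40):
    for q in(1.85,1.6,1.3,1.047):
        p=e*(1.85-q)/.803; j=robot.inverse_kinematics(B(q).tolist(),ori(p,d)); print(d,round(p),q,None if j is None else np.round(j))
E
```

```text
90 0 1.85 [ 16.  37. -24.  51.  14.  94.   3.]
90 0 1.6 [ 19.  29. -23.  62.  11.  91.   4.]
90 0 1.3 [ 23.  21. -23.  75.   8.  86.   6.]
90 0 1.047 [ 25.  15. -22.  85.   6.  81.   9.]
90 0 1.85 [ 16.  37. -24.  51.  14.  94.   3.]
90 -6 1.6 [ 21.  24. -23.  69.   9.  82.   5.]
90 -14 1.3 [ 26.  11. -21.  88.   1.  68.  11.]
90 -20 1.047 [ 28.   2. -16. 103.  -6.  56.  20.]
90 0 1.85 [ 16.  37. -24.  51.  14.  94.   3.]
90 -9 1.6 [ 22.  22. -23.  73.   8.  77.   6.]
90 -21 1.3 [ 27.   7. -18.  95.  -3.  59.  16.]
90 -30 1.047 [ 23.  -4.  -8. 112. -15.  45.  29.]
90 0 1.85 [ 16.  37. -24.  51.  14.  94.   3.]
90 -12 1.6 [ 23.  20. -23.  77.   6.  73.   7.]
90 -27 1.3 [ 25.   2. -14. 102.  -9.  50.  21.]
90 -40 1.047 [  7.  -9.  10. 121. -24.  32.  39.]
-90 0 1.85 [   7.   35.   -4.   52.    2.   93. -171.]
-90 0 1.6 [   8.   28.   -5.   62.    2.   90. -170.]
-90 0 1.3 [  11.   20.   -6.   75.    2.   85. -169.]
-90 0 1.047 [  14.   14.   -8.   85.    2.   80. -168.]
-90 0 1.85 [   7.   35.   -4.   52.    2.   93. -171.]
-90 -6 1.6 [  10.   23.   -5.   70.    1.   81. -169.]
-90 -14 1.3 [  15.   10.   -7.   89.   -2.   68. -166.]
-90 -20 1.047 [  21.    1.   -9.  103.   -7.   57. -160.]
-90 0 1.85 [   7.   35.   -4.   52.    2.   93. -171.]
-90 -9 1.6 [  10.   21.   -5.   74.   -0.   77. -169.]
-90 -21 1.3 [  17.    6.   -8.   95.   -5.   59. -163.]
-90 -30 1.047 [  27.   -4.  -12.  112.  -16.   45. -151.]
-90 0 1.85 [   7.   35.   -4.   52.    2.   93. -171.]
-90 -12 1.6 [  11.   18.   -5.   77.   -1.   72. -168.]
-90 -27 1.3 [  21.    2.   -9.  102.  -10.   50. -159.]
-90 -40 1.047 [  32.   -8.  -13.  121.  -32.   34. -134.]
```

Run:
```python
from h import *
a=B(1.85); fingers.gripper_to(.6); 
robot.move_to([a[0]-.03,a[1],a[2]+.09],ori(0,90))
robot.line_to([a[0],a[1],a[2]+.06],velocity=.12)
h=robot.line_to([a[0],a[1],a[2]-.001],velocity=.06,f_stop=6); print(h,robot.current_tool_pos()-a)
if not h:
    fingers.gripper_to(0.,35); robot.pause(.2)
    print(robot.current_finger_gap()*85,robot.current_gripper_force(),robot.current_contact_force().round(1),robot.current_time_s())
```

```text
False [ 2.50479537e-04  1.65654028e-05 -3.85651335e-04]
14.823555983885022 34.23677086830139 [ 0.6 -0.3  2.2] 28.3917
```

The gap of 14.8 mm is right for the 16 mm bar, so it is held. Bring it forward.

Run:
```python
from h import *
for q in np.linspace(1.85,1.047,9)[1:]:
    p=-30*(1.85-q)/.803
    robot.line_to(B(q),ori(p,90),velocity=.08)
    print(round(q,2),robot.current_contact_force().round(1),round(robot.current_finger_gap()*85,1),round(robot.current_gripper_force(),1))
robot.pause(.5); print((robot.current_tool_pos()-B(1.047)).round(4),robot.current_time_s())
for c in("side","top"): cv2.imwrite(f"pics/{c}4.png",vision.grab_frame(c)[:,:,::-1])
a=cv2.imread("pics/side4.png");b=cv2.imread("pics/top4.png")
cv2.imwrite("pics/end.png",cv2.resize(np.hstack([a[30:220,190:350],b[60:250,110:270]]),None,fx=2.5,fy=2.5,interpolation=3))
for e in(-.12,0,.12): print(proj("side",place(S,[bar(1.047+e,-55),bar(1.047+e,55)])).round(1).tolist())
```

```text
1.75 [ 0.4  0.5 -0.6] 14.8 34.9
1.65 [ 0.6  1.3 -2.2] 14.3 34.8
1.55 [ 0.8  0.4 -0.6] 14.7 34.7
1.45 [-0.1 -0.2 -1.2] 14.7 34.6
1.35 [-0.9  0.3  1.8] 15.1 34.5
1.25 [0.2 1.4 2.2] 14.3 35.4
1.15 [-0.1  2.1  0.8] 14.6 35.7
1.05 [-0.6  0.5 -0.5] 14.5 35.8
[-0.0001  0.0002 -0.0006] 32.2333
[[251.2, 88.6], [247.6, 73.1]]
[[261.4, 82.1], [257.0, 67.0]]
[[272.5, 76.7], [267.1, 62.0]]
```

View pics/end.png

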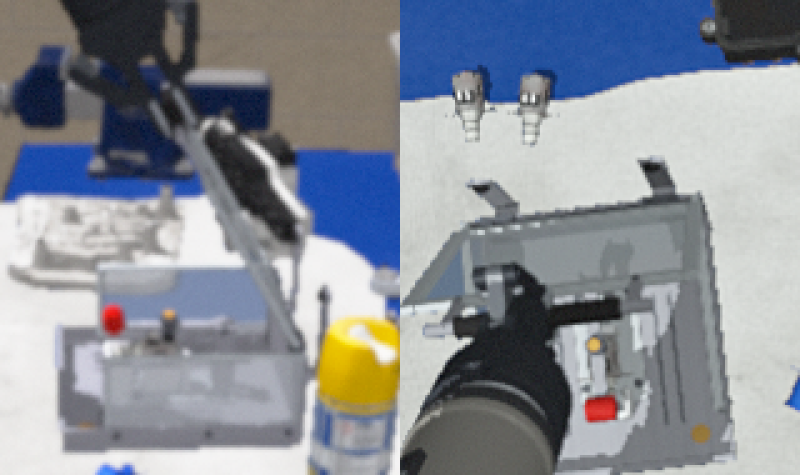

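The fingers hold the bar at side about (262,72), which corresponds to 60 degrees within about 2. The clamp knob is down at (235,157) and the valve is beneath it. I hand the job in.

Run:
```python
from station import robot,workorder
print(abs(robot.current_dq()).max(),robot.current_gripper_force()); print(workorder.close_job())
```

```text
0.10939104098143355 35.26328265666962
the job is handed in; nothing more can be done
None
```

I handed the job in at about 32 s; the verdict wasn't shown. By the last pictures and readings, the valve lies in the nest nose to the front, the clamp is fully down on it, the shield is held by its bar at about 60 degrees, and the arm never went near the spray can or pins.

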